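# Set the polarizer lever to the red mark and lock it

## Robot

A 6-joint arm with a two-finger parallel gripper is mounted at the origin on a cart in front of the work surface, level with it; the furniture and walls round the work are solid. World frame = base frame: x ahead of the robot, y to its left, z up, the work surface at z = 0. Lengths are in m, angles in rad, forces in N, time in s.
With the tool pointing down it reaches from about 0.35 to 0.975 m from the base axis. Payload 17.4 kg.
Tool frame: the origin (TCP) lies midway between the tips of the shut fingers; the grasp point (between the pads) lies 19 mm behind it (robot.grasp_offset is the distance from the TCP to the grasp point, in m); z points along the fingers, y is the line along which they close (so a half turn about z gives the same grasp; the last joint's range is limited). The gripper opens to 85 mm and grips with 20 to 120 N. Pads are 22 mm wide; open, the fingers measure 114 mm over their backs; the gripper's body (76 mm by 85 mm) begins 54 mm behind the grasp point. The pads swing forward as they close: fully open they stand 13 mm farther back than shut.
Start: joints at [1.157, 0.116, 1.442, -0, 1.584, -0.038], TCP at [0.248, 0.628, 0.231] pointing down, gripper open.
Joint ranges: [-2.83, 2.83], [-0.83, 2.19], [0.07, 2.5], [-1.14, 4.28], [0.01, 3], [-2.97, 2.97]. Speed limits (rad/s): [1.89, 1.89, 2.22, 3.14, 3.14, 3.14].

## Interface

Orientations are given as a unit quaternion [x, y, z, w].
In Python, from cell import robot, viewer gives the robot as it stands.
- The arm moves only by the tool jog_arm, never from a script. Its arguments are lists of equal length, an entry for each row: "offset": the shift along the tool's x, y, z scaled (see below), a list of three; "turn": the turn about the tool's z scaled (see below). A call has 1 to 12 rows; each row is the pose to reach, as a shift and turn from the pose commanded when the call began, along the tool's axes at that moment; what a row does not reach only later rows make up. The controller multiplies each number of a shift by 0.2 m and each number of a turn by 45 degrees. A row lasts 1/12 s, in which the tool goes at most 41.7 mm and 7.16 degrees, less where a joint would pass 70% of its speed; a pose out of reach is approached as far as the arm can. A call with a number of a shift or a turn outside -1 to 1 is refused whole. A call with a gripper value outside its range is refused whole. "grip" is the opening, from 0 (shut) to 1 (fully open), set as the call begins (left out, the last holds). The fingers move at their own pace and stop on an object; "squeeze" is the grip in N (left out, the last holds). Time passes only in rows, so rows that repeat a pose let the fingers close. It gives the time, the measured TCP pose, the force, the opening and the grip force at its end, in the units of the state.
- robot.observe(): the state, without advancing time (a new reading comes with each control period).
- viewer.read_camera(name): name is "scene" or "top" or "wrist"; returns a dict with "pixels" (400x640x3 uint8, red, green, blue), "camera_matrix" (3x3 intrinsics, pixels), "dist_coeffs" ([k1, k2, p1, p2, k3] as OpenCV has them; the pictures are not rectified), "R" (3x3) and "t" (3): a world point X has camera coordinates R X + t; the wrist camera has in their place "mount" (4x4, takes a point from camera to tool coordinates, whose origin is the TCP and whose axes are the flange's). Camera axes: x right, y down, z forward; pixel columns grow to the right and rows downward; lengths in m; the calibration is good to about 2 mm. A picture is of the moment at which its call begins: read the wrist's pose just before it. There is no depth.
- robot.close_job(): hands the job in; it is judged then, once.
The state is a dict: "time": time; "joint_pos": joint angles; "qvel": joint speeds; "tau": joint torques, N m; "tool_pos": TCP position; "ee_rot": TCP orientation; "contact_force": force on the tool from outside, world axes, zero at the start; "torque": the same for the moment, N m; "finger_gap": finger opening in m; "gripper_force": force on a finger pad.
Only numpy, scipy, OpenCV 4.12 (cv2) and the standard library are available. Lean on these libraries where they do the work, as an engineer would, in place of code of your own. Each camera call takes 0.05 s, during which the arm holds its last target. There are 200 camera calls.

## Task

On the black polarizer unit, push the lever round with the fingertips until it points squarely at the red clip on the edge of the scale plate, then push the green locking slide in towards the ring until it stops, leaving the lever on its mark. Push gently with the outside of the fingers only: do not pinch or lift anything, do not lock before the lever is set, and leave the small boxes and cases beside the unit where they stand.

Things in the scene. Friction and masses are not known exactly. Their poses are not given: they have to be found in the camera images.
- polarizer: Polarizer unit fixed to the bench, turned by up to 0.4 rad: black plate 200 (x) x 196 (y) x 12 mm, grey round housing 96 mm across, on it a metal ring 86 mm across with amber glass (top at z = 37 mm), white ticks every 10 degrees. Origin on the ring's axis, under the plate's centre, at bench height; +x to its back (green slide), -x to its front, +y to its left.
- lever (a joint): Angle of ring and lever about the ring's axis, rad. 0: lever along the unit's -x (front); positive counter-clockwise from above (+pi/2: along the unit's -y, -pi/2: along +y). Starts within 0.5 of the front, stops at +-2.2. Turns stiffly (about 0.08 N m, 1 to 2 N at the knob), stays where left. A flat steel bar, top at z = 34 mm, its point 79 mm from the axis.
- ring_axis (a point): Point on the ring's axis at the top of the ring, 37 mm above the bench; its axes turn with the ring: the lever lies along its -x.
- lever_knob (a point): Centre of the top of the lever's upright yellow knob, 70 mm above the bench and 66 mm from the ring's axis: a cylinder 16 mm in diameter, from 44 to 70 mm above the bench, on a 10 mm stem. Its axes are those of the ring.
- red_clip: Red clip, the mark to set: tab 10 x 18 x 10 mm, top at z = 22 mm, fixed near the left or right edge of the plate, 88 mm sideways of the axis and up to 30 mm forward or back of it. Origin at the centre of its underside. The lever is set when its line, from the ring's axis through the knob, runs through the middle of the clip.
- blue_clip: Blue clip of the same shape near the other edge; it marks another setting, not wanted now.
- lock (a joint): Travel of the green locking slide, m: 0 fully out, 0.018 fully home against its stop. It moves along the unit's -x, towards the ring, with about 1.5 N of friction, and stays where it is left. It starts 0 to 4 mm in.
- lock_tab (a point): Centre of the top of the slide's upright green tab, at z = 48 mm, 84 mm behind the ring's axis (unit's +x) when fully out. The tab is 8 mm thick (unit's x) and 30 mm wide (y), and stands clear above z = 21 mm, over two low guide rails at its sides. Push its back face, the one away from the ring; behind it is 12 mm of bare plate, then bench.
- objective_case_1: Loose objective case beside the unit, clear cap and black foot, 39 mm across, 64 mm high; origin at the centre of its underside. To be left alone.
- filter_cube: Loose black filter cube beside the unit, 38 mm; origin at the centre of its underside. To be left alone.
- cover_glass_box_1: Loose small white box beside the unit, 33 x 33 x 21 mm; origin at the centre of its underside. To be left alone.

How it is judged:
By the outcome, as a careful person would: the job done as asked, in the order asked, and still so for the second after the job is handed in, with the robot touching nothing.
It also fails if it takes over 54 s, if anything falls off the work surface, if the arm or the gripper's body presses on something with over 40 N, if the wrist force passes 120 N, or if a joint passes its speed limit or range.

## Working session

There is one attempt and no reset: what is moved stays moved. The work goes in short steps, Python scripts to look and compute and a tool call to move; the robot and the scene stay as the last step left them, time stands still between calls to the robot, and variables do not carry over. Pictures are saved under pics/ and viewed, at most 10 in all, crops included, and the job is handed in when it is done.

Besides the shell and the picture viewer there is one more tool, called after "Call:" as name([rows], argument=value, ...), one row to a line, values as JSON. jog_arm: Moves the arm, as the interface text tells. Shifts and turns lie within -1 to 1; 1 stands for 0.2 m of shift or 45 degrees of turn. Its arguments: {"type":"object","properties":{"offset":{"type":"array","items":{"type":"array","items":{"type":"number"}}},"turn":{"type":"array","items":{"type":"number"}},"grip":{"type":"number"},"squeeze":{"type":"number"}},"required":["offset","turn"]}

```bash
mkdir -p pics
python3 - <<'E'
from cell import robot, viewer
import cv2,numpy as np,pickle
o=robot.observe(); print(o['time'],o['tool_pos'],o['ee_rot'],o['finger_gap'])
d={}
for n in ('top','scene'):
    c=viewer.read_camera(n); d[n]=c
    cv2.imwrite(f'pics/{n}0.png',c['pixels'][:,:,::-1]); print(n,c['camera_matrix'],c['dist_coeffs'],c['R'],c['t'])
pickle.dump(d,open('cams.pkl','wb'))
E
```

```text
0.0 [0.247652   0.62771871 0.23056627] [ 1.86802465e-01  9.82397328e-01 -5.59806523e-04 -1.28663191e-04] 0.08523126654299501
top [[427.60695691   0.         321.5013936 ]
 [  0.         427.60695691 200.71647625]
 [  0.           0.           1.        ]] [-0.03009703  0.          0.          0.          0.        ] [[ 0.00204126 -0.99957739  0.02899794]
 [-0.98726641 -0.00662693 -0.15893747]
 [ 0.15906247 -0.02830426 -0.98686271]] [-0.02197026  0.58290726  1.04512656]
scene [[411.7734312    0.         320.74001536]
 [  0.         411.7734312  193.8563251 ]
 [  0.           0.           1.        ]] [-0.10998443  0.          0.          0.          0.        ] [[ 0.70910405 -0.70479364 -0.02091335]
 [-0.32445266 -0.29981644 -0.89712907]
 [ 0.6260207   0.64294325 -0.44127322]] [-0.40822982  0.245804    0.5524277 ]
```

View pics/top0.png

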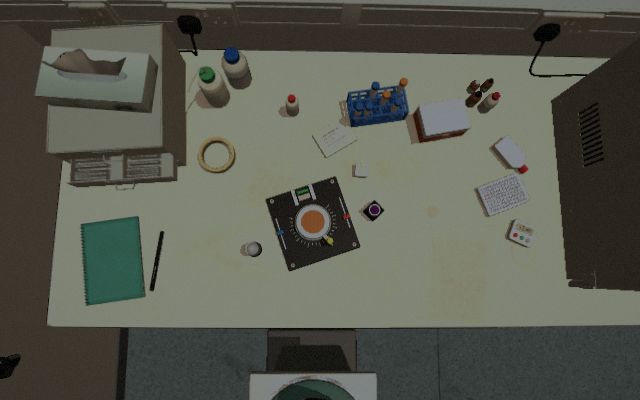

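View pics/scene0.png

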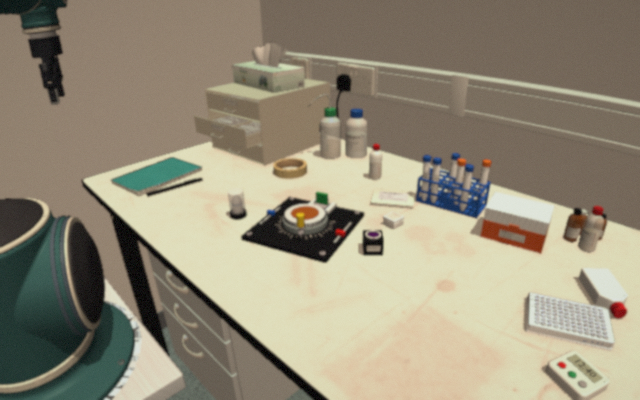

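The top view shows the unit at about (313,223), with the green slide at (304,195) at the back, the yellow knob at (329,241), the red clip at (346,215) on the right and the blue clip at (280,232). I'll enlarge this area.

Run:
```python
import cv2,pickle
d=pickle.load(open('cams.pkl','rb'))
im=d['top']['pixels'][:,:,::-1][165:280,240:390]
im=cv2.convertScaleAbs(im,alpha=1.5)
cv2.imwrite('pics/crop.png',cv2.resize(im,None,fx=5,fy=5,interpolation=cv2.INTER_CUBIC))
```

```text
(no output)
```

View pics/crop.png

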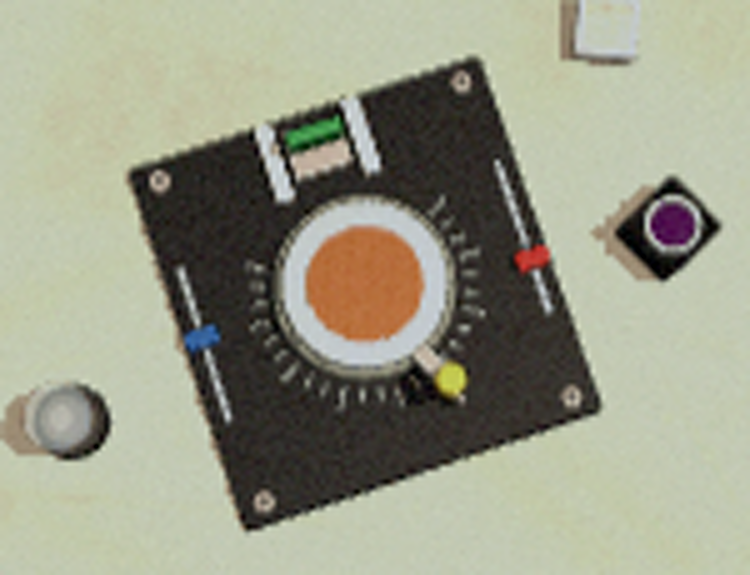

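The crop shows the plate corners at (130,172), (478,57), (602,408) and (246,530). The red clip is at (533,259), the knob at (452,380), the glass centre at (364,284) and the green tab at (314,133).

```bash
cat > h.py <<'E'
import cv2,numpy as np
def ray(c,uv,z,R=None,t=None):
    R=np.array(c['R']) if R is None else R; t=np.array(c['t']) if t is None else t
    p=cv2.undistortPoints(np.array([[uv]],float),np.array(c['camera_matrix']),np.array(c['dist_coeffs'])).ravel()
    o=-R.T@t; d=R.T@np.array([p[0],p[1],1]); return o+d*(z-o[2])/d[2]
E
python3 - <<'E'
import pickle,numpy as np
from h import ray
c=pickle.load(open('cams.pkl','rb'))['top']
f=lambda x,y,z: ray(c,(240+(x+.5)/5-.5,165+(y+.5)/5-.5),z)
C=np.array([f(x,y,.012) for x,y in [(130,172),(478,57),(602,408),(246,530)]])
for i in range(4): print(C[i],np.linalg.norm(C[i]-C[i-1]))
o=C.mean(0); print('centre',o)
v=(C[0]-C[3]+C[1]-C[2])[:2]; w=(C[0]-C[1]+C[3]-C[2])[:2]
print('yaw',np.arctan2(v[1],v[0]),np.arctan2(-w[0],w[1]))
th=np.arctan2(v[1],v[0]); R=np.array([[np.cos(th),np.sin(th)],[-np.sin(th),np.cos(th)]])
for n,x,y,z in [('glass',364,284,.037),('red',533,259,.022),('blue',202,337,.022),('knob',452,380,.07),('tab',314,133,.048),('case',67,417,.064),('cube',674,226,.038),('box',608,25,.021)]:
    p=f(x,y,z); l=R@(p-o)[:2]; print(n,p.round(4),'local',l.round(4))
E
```

```text
[0.5922156  0.12664406 0.012     ] 0.19632961185250275
[ 0.65557915 -0.05680678  0.012     ] 0.19408541329103962
[ 0.46949474 -0.12083441  0.012     ] 0.19679163141051012
[0.40643849 0.06314459 0.012     ] 0.19448486732275796
centre [0.530932   0.00303686 0.012     ]
yaw 0.3303736892089981 0.3313778831261504
glass [0.5309 0.0035 0.037 ] local [0.0001 0.0004]
red [ 0.5461 -0.0845  0.022 ] local [-0.0141 -0.0878]
blue [0.5047 0.0867 0.022 ] local [0.0023 0.0876]
knob [ 0.4799 -0.0399  0.07  ] local [-0.0622 -0.0241]
tab [0.6072 0.0295 0.048 ] local [0.0807 0.0003]
case [0.4613 0.1495 0.064 ] local [-0.0184  0.1611]
cube [ 0.5616 -0.1561  0.038 ] local [-0.0226 -0.1605]
box [ 0.6716 -0.1254  0.021 ] local [ 0.0913 -0.1671]
```

Call:
jog_arm([
  [-0.71, -0.89, 0],
  [-0.71, -0.89, 0],
  [-0.71, -0.89, 0],
  [-0.71, -0.89, 0],
  [-0.71, -0.89, 0],
  [-0.71, -0.89, 0],
  [-0.71, -0.89, 0],
  [-0.71, -0.89, 0],
], turn=[0, 0, 0, 0, 0, 0, 0, 0], grip=0)

```text
time: 0.77
tool_pos: [0.3148, 0.4095, 0.2315]
ee_rot: [0.188, 0.982, 0.0, 0.0]
contact_force: [-0.7, 0.8, 0.8]
finger_gap: 0.0001
gripper_force: 0.0
```

Call:
jog_arm([
  [-0.71, -0.89, 0],
  [-0.71, -0.89, 0],
  [-0.71, -0.89, 0],
  [-0.71, -0.89, 0],
  [-0.71, -0.89, 0],
  [-0.71, -0.89, 0],
  [-0.71, -0.89, 0],
  [-0.71, -0.89, 0],
], turn=[0, 0, 0, 0, 0, 0, 0, 0])

```text
time: 1.43
tool_pos: [0.3816, 0.1926, 0.2313]
ee_rot: [0.188, 0.982, 0.0, -0.0]
contact_force: [-0.2, 0.4, -0.9]
finger_gap: -0.0003
gripper_force: 0.0
```

Call:
jog_arm([
  [-0.71, -0.89, 0],
  [-0.71, -0.89, 0],
  [-0.71, -0.89, 0],
  [-0.71, -0.89, 0],
  [-0.71, -0.89, 0],
  [-0.71, -0.89, 0],
  [-0.71, -0.89, 0],
  [-0.71, -0.89, 0],
  [-0.71, -0.89, 0],
  [-0.71, -0.89, 0],
], turn=[0, 0, 0, 0, 0, 0, 0, 0, 0, 0])

```text
time: 2.27
tool_pos: [0.4481, -0.0237, 0.2312]
ee_rot: [0.186, 0.983, 0.0, -0.0]
contact_force: [0.6, 0.3, 0.6]
finger_gap: 0.0002
gripper_force: 0.0
```

Run:
```python
from cell import robot, viewer
import cv2,pickle
o=robot.observe(); c=viewer.read_camera('wrist')
pickle.dump((o,c),open('w1.pkl','wb'))
print(o['time'],o['tool_pos'],o['ee_rot'],o['finger_gap']); print(c['mount'],c['camera_matrix'],c['dist_coeffs'])
cv2.imwrite('pics/w1.png',cv2.convertScaleAbs(c['pixels'][:,:,::-1],alpha=1.4))
```

```text
2.2667 [ 0.44811809 -0.02365093  0.2312253 ] [ 1.85751971e-01  9.82596649e-01  1.16448813e-04 -1.28427890e-04] 0.00019311526247618816
[[ 5.82654014e-04 -9.61800535e-01 -2.73750599e-01  6.97105432e-02]
 [ 9.99999830e-01  5.63398728e-04  1.48955717e-04 -1.02081518e-03]
 [ 1.09650513e-05 -2.73750640e-01  9.61800700e-01 -1.42452235e-01]
 [ 0.00000000e+00  0.00000000e+00  0.00000000e+00  1.00000000e+00]] [[353.36696854   0.         319.96149719]
 [  0.         353.36696854 199.24966412]
 [  0.           0.           1.        ]] [-0.07930823  0.          0.          0.          0.        ]
```

View pics/w1.png

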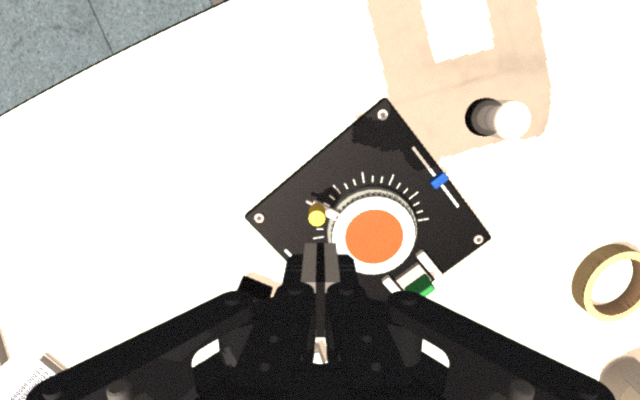

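The wrist view shows the knob at (317,215), the ring at (372,237), the blue clip at (440,181) and the slide at (415,285). The fingers hide the red clip. The tool's -x face already points within about 30° of the push direction throughout the sweep, so no turn is needed. Next I descend beside the knob.

Call:
jog_arm([
  [0, -0.015, 0.2],
  [0, -0.015, 0.4],
  [0, -0.015, 0.6],
  [0, -0.015, 0.75],
  [0, -0.015, 0.85],
  [0, -0.015, 0.895],
  [0, -0.015, 0.895],
  [0, -0.015, 0.895],
], turn=[0, 0, 0, 0, 0, 0, 0, 0])

```text
time: 2.98
tool_pos: [0.4473, -0.0275, 0.0533]
ee_rot: [0.186, 0.982, 0.0, 0.0]
contact_force: [0.3, 0.3, 0.8]
finger_gap: -0.0001
gripper_force: 0.0
```

Call:
jog_arm([
  [-0.04, 0, 0],
  [-0.07, 0, 0],
  [-0.085, 0, 0],
  [-0.105, -0.01, 0],
  [-0.13, -0.02, 0],
  [-0.155, -0.03, 0],
  [-0.185, -0.035, 0],
  [-0.185, -0.035, 0],
  [-0.185, -0.035, 0],
], turn=[0, 0, 0, 0, 0, 0, 0, 0, 0])

```text
time: 3.73
tool_pos: [0.479, -0.0483, 0.0522]
ee_rot: [0.187, 0.982, 0.0, -0.0]
contact_force: [-0.7, -0.8, -0.4]
finger_gap: 0.0002
gripper_force: 0.0
```

Call:
jog_arm([
  [-0.03, -0.003, 0],
  [-0.058, -0.005, 0],
  [-0.085, -0.003, 0],
  [-0.115, 0, 0],
  [-0.143, 0.007, 0],
  [-0.17, 0.015, 0],
  [-0.188, 0.022, 0],
  [-0.2, 0.028, 0],
  [-0.2, 0.028, 0],
  [-0.2, 0.028, 0],
], turn=[0, 0, 0, 0, 0, 0, 0, 0, 0, 0])

```text
time: 4.57
tool_pos: [0.5182, -0.0574, 0.0523]
ee_rot: [0.187, 0.982, 0.0, 0.0]
contact_force: [0.0, 0.2, -0.6]
finger_gap: 0.0001
gripper_force: 0.0
```

Call:
jog_arm([
  [0.05, 0, 0],
  [0.1, 0, 0],
  [0.1, 0, -0.3],
  [0, -0.1, -0.6],
  [-0.2, -0.2, -0.9],
  [-0.35, -0.2, -0.9],
  [-0.5, -0.2, -0.9],
  [-0.5, -0.2, -0.9],
  [-0.5, -0.2, -0.9],
  [-0.5, -0.2, -0.9],
], turn=[0, 0, 0, 0, 0, 0, 0, 0, 0, 0])

```text
time: 5.4
tool_pos: [0.5962, -0.1316, 0.2325]
ee_rot: [0.187, 0.982, 0.0, 0.0]
contact_force: [-0.7, -0.0, -0.2]
finger_gap: 0.0001
gripper_force: 0.0
```

Run:
```python
from cell import robot, viewer
import cv2,pickle
o=robot.observe(); c=viewer.read_camera('wrist')
pickle.dump((o,c),open('w2.pkl','wb'))
print(o['time'],o['tool_pos'],o['ee_rot'])
cv2.imwrite('pics/w2.png',cv2.convertScaleAbs(c['pixels'][:,:,::-1],alpha=1.4))
```

```text
5.4 [ 0.59624117 -0.13158629  0.23251607] [1.87082451e-01 9.82344214e-01 2.40240016e-05 4.53428290e-05]
```

View pics/w2.png

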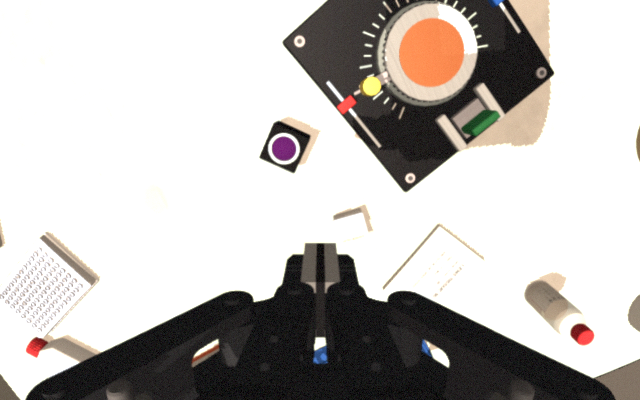

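Everything needed is in view: the ring at (430,53), the knob at (372,86), the red clip at (347,104) and the slide tab at (483,122). The lever is close to the clip. I'll enlarge it to measure.

Run:
```python
import cv2,pickle
o,c=pickle.load(open('w2.pkl','rb'))
im=c['pixels'][:,:,::-1][0:140,325:505]
cv2.imwrite('pics/w2c.png',cv2.resize(cv2.convertScaleAbs(im,alpha=1.2),None,fx=4,fy=4,interpolation=cv2.INTER_CUBIC))
```

```text
(no output)
```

View pics/w2c.png

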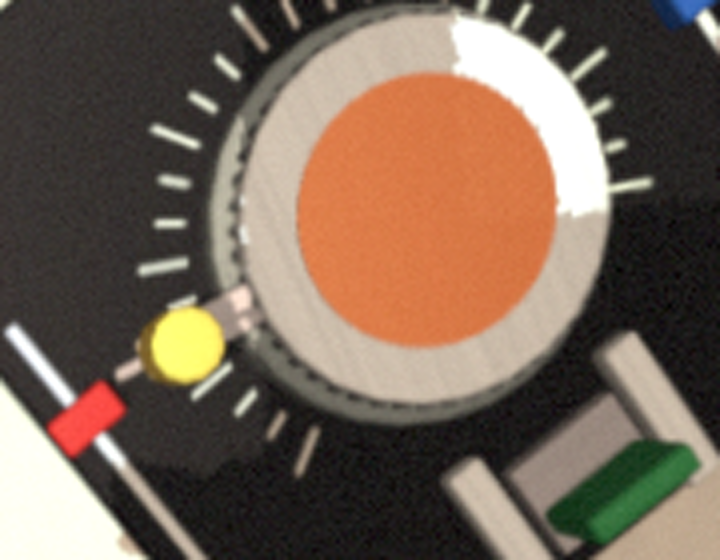

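The crop shows the glass centre at (427,210), the knob top at (187,342), the lever tip at (120,374) and the clip top at (88,417). The tab top edge runs from about (560,510) to (690,450).

Run:
```python
import pickle,numpy as np
from scipy.spatial.transform import Rotation as Ro
from h import ray
o,c=pickle.load(open('w2.pkl','rb'))
M=np.array(c['mount']); T=np.eye(4); T[:3,:3]=Ro.from_quat(o['ee_rot']).as_matrix(); T[:3,3]=o['tool_pos']
W=np.linalg.inv(T@M); R,t=W[:3,:3],W[:3,3]
f=lambda x,y,z: ray(c,(325+(x+.5)/4-.5,(y+.5)/4-.5),z,R,t)
g=f(427,210,.037); th=.331
P={}
for n,x,y,z in [('ringout',425,207,.037),('red',88,417,.022),('knob',187,342,.07),('bar',232,305,.034),('tip',120,374,.034),('tabA',555,512,.048),('tabB',690,450,.048)]:
    p=f(x,y,z); d=p-g; a=np.arctan2(d[1],d[0])-np.pi-th; a=(a+np.pi)%(2*np.pi)-np.pi
    print(n,p.round(4),'r',np.hypot(*d[:2]).round(4),'ang deg',np.degrees(a).round(2))
print(g)
# screws
for uv in [(299,41),(410,178),(541,72)]: print(ray(c,uv,.012,R,t).round(4))
```

```text
ringout [0.5277 0.0025 0.037 ] r 0.0008 ang deg -2.4
red [ 0.5445 -0.0844  0.022 ] r 0.0886 ang deg 81.43
knob [ 0.5359 -0.063   0.07  ] r 0.0662 ang deg 77.43
bar [ 0.5324 -0.0453  0.034 ] r 0.0482 ang deg 75.68
tip [ 0.5376 -0.0748  0.034 ] r 0.0781 ang deg 77.71
tabA [0.6022 0.0075 0.048 ] r 0.0739 ang deg 164.71
tabB [0.5999 0.0414 0.048 ] r 0.0812 ang deg -170.53
[0.52852084 0.00277047 0.037     ]
[ 0.4726 -0.1055  0.012 ]
[ 0.6403 -0.0478  0.012 ]
[0.5848 0.1119 0.012 ]
```

The lever is at 77.5° and the clip at 81.2°. That leaves about 3.7°, which is 3.75 mm further along tool -x. I go back down and nudge it.

Call:
jog_arm([
  [0.2, 0.1, 0],
  [0.4, 0.2, 0],
  [0.6, 0.21, 0],
  [0.6, 0.21, 0.2],
  [0.6, 0.21, 0.4],
  [0.6, 0.21, 0.6],
  [0.6, 0.21, 0.75],
  [0.6, 0.21, 0.85],
  [0.6, 0.21, 0.9],
  [0.6, 0.21, 0.9],
  [0.6, 0.21, 0.9],
], turn=[0, 0, 0, 0, 0, 0, 0, 0, 0, 0, 0])

```text
time: 6.37
tool_pos: [0.4998, -0.048, 0.0529]
ee_rot: [0.187, 0.982, 0.0, 0.0]
contact_force: [0.6, 0.3, 1.5]
finger_gap: -0.0001
gripper_force: 0.0
```

Call:
jog_arm([
  [-0.04, 0, 0],
  [-0.07, 0, 0],
  [-0.09, 0, 0],
  [-0.1, 0, 0],
  [-0.108, 0, 0],
  [-0.114, 0, 0],
  [-0.119, 0, 0],
  [-0.119, 0, 0],
  [-0.119, 0, 0],
], turn=[0, 0, 0, 0, 0, 0, 0, 0, 0])

```text
time: 7.12
tool_pos: [0.5223, -0.0571, 0.0523]
ee_rot: [0.187, 0.982, -0.0, 0.0]
contact_force: [-0.4, 0.0, -0.2]
finger_gap: 0.0002
gripper_force: 0.1
```

Call:
jog_arm([
  [0.05, 0, 0],
  [0.1, 0, 0],
  [0.1, 0, -0.3],
  [0, -0.1, -0.6],
  [-0.2, -0.2, -0.9],
  [-0.35, -0.2, -0.9],
  [-0.5, -0.2, -0.9],
  [-0.5, -0.2, -0.9],
  [-0.5, -0.2, -0.9],
  [-0.5, -0.2, -0.9],
], turn=[0, 0, 0, 0, 0, 0, 0, 0, 0, 0])

```text
time: 7.95
tool_pos: [0.6006, -0.1312, 0.2324]
ee_rot: [0.187, 0.982, -0.0, -0.0]
contact_force: [0.2, 0.1, -0.0]
finger_gap: 0.0002
gripper_force: 0.0
```

Run:
```python
from cell import robot, viewer
import cv2,pickle
o=robot.observe(); c=viewer.read_camera('wrist')
pickle.dump((o,c),open('w3.pkl','wb'))
print(o['time'],o['tool_pos'],o['ee_rot'])
im=c['pixels'][:,:,::-1][0:140,325:505]
cv2.imwrite('pics/w3c.png',cv2.resize(cv2.convertScaleAbs(im,alpha=1.2),None,fx=4,fy=4,interpolation=cv2.INTER_CUBIC))
```

```text
7.95 [ 0.60056838 -0.13119206  0.23235935] [ 1.87106574e-01  9.82339619e-01 -8.58542327e-06 -4.72646527e-05]
```

View pics/w3c.png

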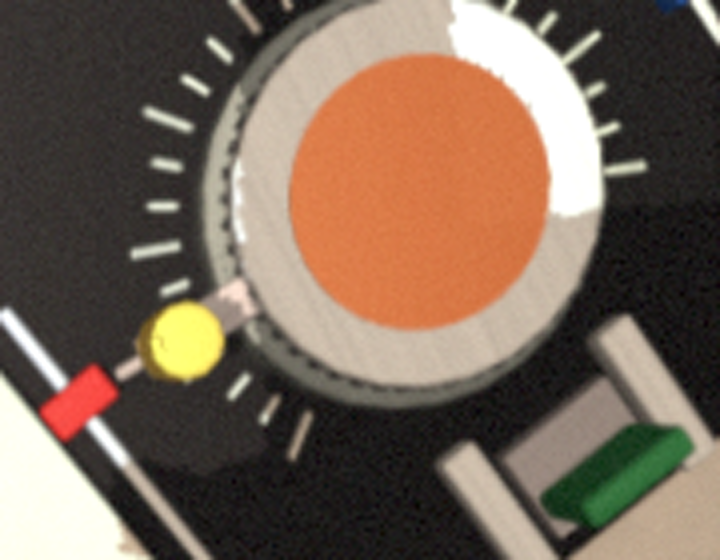

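The lever now lies almost exactly on the clip: glass centre (420,191), knob (186,340), tip (120,372), clip (79,403). Colour centroids will give a finer figure.

```bash
cat > meas.py <<'E'
import pickle,numpy as np,sys,cv2
from scipy.spatial.transform import Rotation as Ro
from h import ray
o,c=pickle.load(open(sys.argv[1],'rb'))
M=np.array(c['mount']); T=np.eye(4); T[:3,:3]=Ro.from_quat(o['ee_rot']).as_matrix(); T[:3,3]=o['tool_pos']
W=np.linalg.inv(T@M); R,t=W[:3,:3],W[:3,3]
hsv=cv2.cvtColor(c['pixels'],cv2.COLOR_RGB2HSV); roi=np.zeros(hsv.shape[:2],np.uint8); roi[0:150,325:505]=255
def blob(h0,h1,s,v):
    m=cv2.inRange(hsv,(h0,s,v),(h1,255,255))&roi
    n,l,st,ce=cv2.connectedComponentsWithStats(m); i=1+np.argmax(st[1:,4]); return ce[i],st[i,4]
g=None
for n,a,z in [('glass',(5,15,120,90),.037),('red',(0,4,150,90),.022),('knob',(22,35,130,120),.07),('green',(50,80,100,20),.048)]:
    uv,A=blob(*a); p=ray(c,uv,z,R,t); g=p if g is None else g; d=p-g
    a=np.degrees(np.arctan2(d[1],d[0])-np.pi-.331)%360
    print(n,uv.round(1),A,p.round(4),'r',np.hypot(*d[:2]).round(4),'ang',a.round(2))
E
python3 meas.py w2.pkl; python3 meas.py w3.pkl
```

```text
glass [431.2  52.1] 3459 [0.5285 0.0026 0.037 ] r 0.0 ang 161.04
red [346.2 104.2] 202 [ 0.5446 -0.0849  0.022 ] r 0.089 ang 81.47
knob [371.1  85.9] 277 [ 0.5364 -0.0634  0.07  ] r 0.0665 ang 77.85
green [480.4 122.4] 486 [0.6034 0.024  0.048 ] r 0.0779 ang 176.96
glass [429.3  47.6] 3485 [0.5284 0.0026 0.037 ] r 0.0 ang 161.04
red [344.3 100. ] 200 [ 0.5446 -0.0849  0.022 ] r 0.089 ang 81.5
knob [370.9  84.7] 283 [ 0.5398 -0.0628  0.07  ] r 0.0664 ang 80.88
green [479.  118.4] 486 [0.6036 0.0241 0.048 ] r 0.0782 ang 176.97
```

The lever is within about 0.5° of the clip, and the top camera's clip angle of 80.9° agrees. Next is the lock: I turn tool +x to face along the unit's -x and hover behind the tab.

Call:
jog_arm([
  [0.03, 0.14, 0],
  [0.06, 0.28, 0],
  [0.09, 0.45, 0],
  [0.12, 0.6, 0],
  [0.14, 0.75, 0],
  [0.16, 0.85, 0],
  [0.16, 0.85, 0],
  [0.16, 0.85, 0],
  [0.16, 0.85, 0],
  [0.16, 0.85, 0],
], turn=[-0.15, -0.3, -0.45, -0.6, -0.75, -0.9, -0.9, -0.9, -0.9, -0.9])

```text
time: 8.83
tool_pos: [0.6326, 0.0383, 0.2322]
ee_rot: [-0.164, 0.986, -0.0, -0.0]
contact_force: [0.5, -0.4, 0.5]
finger_gap: 0.0004
gripper_force: 0.0
```

Run:
```python
from cell import robot, viewer
import pickle,numpy as np,subprocess
from scipy.spatial.transform import Rotation as Ro
from h import ray
o=robot.observe(); c=viewer.read_camera('wrist'); pickle.dump((o,c),open('w4.pkl','wb'))
R=Ro.from_quat(o['ee_rot']).as_matrix(); print(o['time'],o['tool_pos'],np.degrees(np.arctan2(R[1,0],R[0,0])))
d=o['tool_pos'][:2]-np.array([.5295,.003]); u=np.array([np.cos(.331),np.sin(.331)]); print('local',d@u,d@[-u[1],u[0]])
import cv2; cv2.imwrite('pics/w4.png',cv2.convertScaleAbs(c['pixels'][:,:,::-1],alpha=1.4))
```

```text
8.8333 [0.63258709 0.03828028 0.23221129] -161.1485590453691
local 0.10895700129910094 -0.00013697633485858015
```

View pics/w4.png

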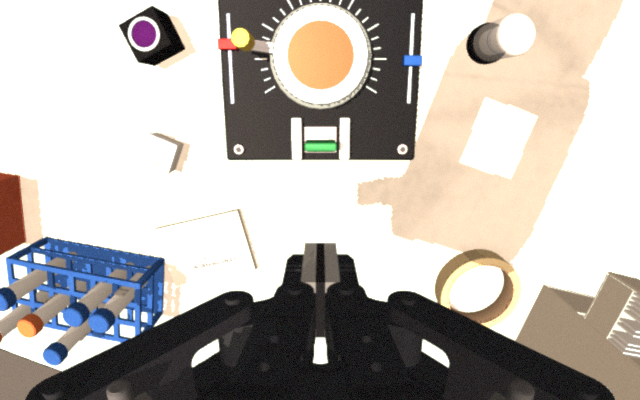

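The tool is squared up behind the tab. In the view, the green tab is at (320,146), centred on the fingers, and the lever points at the red clip at (228,44). I descend behind the tab.

Call:
jog_arm([
  [-0.03, 0, 0.2],
  [-0.03, 0, 0.4],
  [-0.03, 0, 0.6],
  [-0.03, 0, 0.75],
  [-0.03, 0, 0.88],
  [-0.03, 0, 0.96],
  [-0.03, 0, 1],
  [-0.03, 0, 1],
  [-0.03, 0, 1],
], turn=[0, 0, 0, 0, 0, 0, 0, 0, 0])

```text
time: 9.63
tool_pos: [0.6392, 0.0404, 0.0331]
ee_rot: [-0.164, 0.986, -0.0, 0.0]
contact_force: [0.2, -0.2, 0.6]
finger_gap: 0.0
gripper_force: 0.0
```

Call:
jog_arm([
  [0.03, 0, 0],
  [0.055, 0, 0],
  [0.07, 0, 0],
  [0.085, 0, 0],
  [0.1, 0, 0],
  [0.115, 0, 0],
  [0.13, 0, 0],
  [0.14, 0, 0],
  [0.15, 0, 0],
  [0.155, 0, 0],
  [0.155, 0, 0],
], turn=[0, 0, 0, 0, 0, 0, 0, 0, 0, 0, 0])

```text
time: 10.55
tool_pos: [0.6094, 0.0307, 0.0323]
ee_rot: [-0.165, 0.986, -0.0, -0.0]
contact_force: [-1.1, 0.2, -0.0]
finger_gap: 0.0003
gripper_force: 0.0
```

Call:
jog_arm([
  [0.004, 0, 0],
  [0.008, 0, 0],
  [0.012, 0, 0],
  [0.016, 0, 0],
  [0.02, 0, 0],
  [0.02, 0, 0],
], turn=[0, 0, 0, 0, 0, 0])

```text
time: 11.05
tool_pos: [0.6063, 0.0297, 0.0323]
ee_rot: [-0.165, 0.986, 0.0, 0.001]
contact_force: [7.7, 2.1, -3.1]
finger_gap: 0.0
gripper_force: 3.9
```

Force rose to 8 N at local x = 81 mm, which is where the stop was predicted. I back off, lift and verify.

Call:
jog_arm([
  [-0.05, 0, 0],
  [-0.12, 0, 0],
  [-0.15, 0, 0],
  [-0.15, 0, -0.2],
  [-0.15, 0, -0.4],
  [-0.15, 0, -0.6],
  [-0.15, 0, -0.8],
  [-0.15, 0, -1],
  [-0.15, 0, -1],
  [-0.15, 0, -1],
], turn=[0, 0, 0, 0, 0, 0, 0, 0, 0, 0])

```text
time: 11.88
tool_pos: [0.6351, 0.0393, 0.235]
ee_rot: [-0.165, 0.986, -0.0, 0.002]
contact_force: [-0.1, 0.6, -1.4]
finger_gap: -0.0003
gripper_force: 0.0
```

```bash
python3 - <<'E'
from cell import robot, viewer
import pickle,cv2
o=robot.observe(); c=viewer.read_camera('wrist'); pickle.dump((o,c),open('w5.pkl','wb')); print(o['time'],o['tool_pos'])
im=c['pixels'][:,:,::-1][0:180,210:420]
cv2.imwrite('pics/w5.png',cv2.resize(cv2.convertScaleAbs(im,alpha=1.2),None,fx=3,fy=3,interpolation=cv2.INTER_CUBIC))
E
sed -i 's/325:505/210:420/' meas.py; python3 meas.py w4.pkl; python3 meas.py w5.pkl
```

```text
11.8833 [0.63510804 0.0392751  0.23502566]
glass [320.2  54.4] 3481 [0.5287 0.0024 0.037 ] r 0.0 ang 161.04
red [225.7  44.1] 158 [ 0.5463 -0.0856  0.022 ] r 0.0897 ang 82.32
knob [240.4  36.5] 218 [ 0.5397 -0.062   0.07  ] r 0.0653 ang 80.67
green [320.  145.2] 286 [0.6051 0.0284 0.048 ] r 0.0806 ang 179.82
glass [320.7  50.3] 3432 [0.5284 0.0024 0.037 ] r 0.0 ang 161.04
red [226.8  40. ] 160 [ 0.5459 -0.0854  0.022 ] r 0.0895 ang 82.33
knob [241.4  32.4] 250 [ 0.5396 -0.062   0.07  ] r 0.0653 ang 80.91
green [320.6 125. ] 281 [0.591  0.0239 0.048 ] r 0.0662 ang 179.98
```

View pics/w5.png

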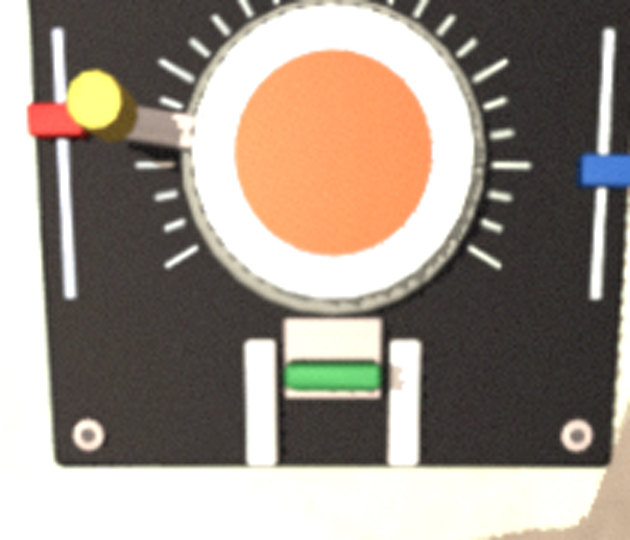

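The slide is home, with the tab 66.2 mm from the axis against 66 mm expected. The lever hasn't moved from its mark. In this view the knob hides part of the clip, so the clip reading here is biased. Handing in.

```bash
python3 -c "
from cell import robot
print(robot.close_job())"
```

```text
the job is handed in; nothing more can be done
None
```

The job is handed in: the lever points at the red clip to within about 0.6° by camera measurement, the green slide is pushed home against its stop, and the boxes and cases were not touched.

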